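# Fit the bayonet test plug and hold it seated

## Robot

A 6-joint arm with a two-finger parallel gripper is mounted at the origin on the work surface; the furniture and walls round the work are solid. World frame = base frame: x ahead of the robot, y to its left, z up, the work surface at z = 0. Lengths are in mm, angles in rad, forces in N, time in s.
With the tool pointing down it reaches from about 300 to 775 mm from the base axis. Payload 14.6 kg.
Tool frame: the origin (TCP) lies between the finger pads; the fingertips stand manip.tip_reach ahead of it and the grasp point (between the pads) lies 5 mm behind it (manip.tip_reach is the distance from the TCP to the fingertips, in mm); z points along the fingers, y is the line along which they close (so a half turn about z gives the same grasp; the last joint's range is limited). The gripper opens to 94 mm and grips with 3 to 60 N. Pads are 16 mm wide; open, the fingers measure 119 mm over their backs; the gripper's body (75 mm by 177 mm) begins 78 mm behind the grasp point.
Start: joints at [1.259, 0.3, 1.521, -0, 1.321, -0.067], TCP at [133.297, 533.593, 194.146] pointing down, gripper open.
Joint ranges: [-3.03, 3.03], [-0.79, 2.21], [0.23, 2.52], [-1.04, 4.18], [0, 3.07], [-2.55, 2.55]. Speed limits (rad/s): [2.22, 2.22, 2.57, 3.14, 3.14, 3.14].

## Interface

Orientations are given as [roll, pitch, yaw] about the fixed x, y, z axes, in that order (R = Rz(yaw) Ry(pitch) Rx(roll)).
In Python, from cell import manip gives the robot as it stands. The module is installed in compiled form; this text tells all that it offers.
- The arm moves only by the shell command python3 -m creep 'ROWS' [FORCE]. ROWS is JSON, a list of rows, each a list of 3 entries, a list of its own where there are three numbers: the opening, from -1 (shut) to 1 (fully open), then the shift along the tool's x, y, z in cm, then the turn about the tool's z in units of 5 degrees (1.0 is 5 degrees). In form: [[grip, [tx, ty, tz], roll], ...]. A call has 1 to 12 rows; each row is the pose to reach, as a shift and turn from the pose commanded when the call began, along the tool's axes at that moment; what a row does not reach only later rows make up. A row lasts 1/10 s, in which the tool goes at most 50 mm and 8.59 degrees, less where a joint would pass 70% of its speed; a pose out of reach is approached as far as the arm can. A call with a gripper value outside its range is refused whole. The fingers move at their own pace and stop on an object; FORCE is the grip in N (left out, the last holds). Time passes only in rows, so rows that repeat a pose let the fingers close. It gives the time, the measured TCP pose, the force, the opening and the grip force at its end, in the units of the state.
- manip.read_state(): the state, without advancing time (a new reading comes with each control period).
- manip.camera(name): name is "side" or "top"; returns the picture (420x560x3 uint8, red, green, blue); there is no depth.
- manip.camera_params(name): a dict with "fovy" (degrees; the focal length in pixels is half the picture's height over the tangent of half this angle, whatever the lens; pixels are square), "cx", "cy" (the principal point, pixels), "origin" and "attitude" of the camera in the world. Camera axes: x right, y down, z forward; pixel columns grow to the right and rows downward; lengths in mm; the calibration is good to about 2 mm. A picture is of the moment at which its call begins. camera_params takes no time and is no camera call.
- manip.sign_off(): hands the job in; it is judged then, once.
The state is a dict: "clock": time; "joints": joint angles; "qd": joint speeds; "effort": joint torques, N m; "eef_pos": TCP position; "eef_rot": TCP orientation; "wrist_force": force on the tool from outside, world axes, zero at the start; "moment": the same for the moment, N m; "finger_gap": finger opening in mm; "finger_force": force on a finger pad.
Only numpy, scipy, OpenCV 4.12 (cv2) and the standard library are available. Lean on these libraries where they do the work, as an engineer would, in place of code of your own. Each camera call takes 0.05 s, during which the arm holds its last target. There are 200 camera calls.

## Task

Open the test port by turning the black shutter knob clockwise until it clicks past its detent and the yellow shutter has swung off the port. Then take the red-handled bayonet plug from its rest ring, push it into the port with its lugs in the slots, press it fully home against the spring and twist it a quarter turn clockwise against the return spring. It springs back if let go, so the program finishes while still gripping it there, pressed fully home and turned; leave everything else on the bench where it is.

Things in the scene. Friction and masses are not known exactly. Their poses are not given: they have to be found in the camera images.
- fixture: Test fixture fixed to the bench: dark base plate 110 x 215 x 8 mm with a round aluminium turret (the port, radius 31 mm, top 50 mm above the bench) and, 95 mm from it along +y, a grey pedestal with the black shutter knob. Origin: on the bench (z = 0) under the port axis; z up. Blue marks on the turret show its +x and -x sides.
- port (a point): Centre of the port's mouth, on the cover's top, 50 mm above the bench; axes as the fixture's. Bore radius 14.5 mm in a 6 mm cover, with two slots 15 mm wide out to radius 23 mm along +x and -x. Inside, a spring plunger meets the plug's foot 14 mm below the cover and pushes up 2 N, rising to 9 N with the plug home. The yellow shutter covers the port at the start.
- shutter_knob (a joint): Knob angle, rad: 0 = shutter over the port (the start), grows turning clockwise seen from above, stop at 1.45. An over-centre spring detent holds it shut (up to 0.08 N m), balances at 0.7, and past that snaps the knob on to its stop: the click. The yellow shutter arm (3 mm thick, 122 mm long, 2 mm above the cover) turns with it, from the port side (fixture -y) to the -x side.
- knob_grip (a point): On the knob's axis, 76 mm above the bench, at the height to grip. The grip is an upright black bar 16 mm thick (point x), 46 mm long (point y, in line with the shutter arm) and 30 mm high, from 57 to 87 mm above the bench. The point turns with the knob.
- plug: Loose bayonet plug, 0.12 kg, 66 mm high. Origin: centre of its foot; z up its axis. Foot radius 7 mm widens to a brass stem of radius 12; two lugs 8 mm wide reach to radius 19 along +x and -x, 10 to 16 mm above the foot; flange of radius 25, 28 to 33 mm up. Lugs alike: half a turn makes no odds. Home: flange on the cover, foot 22 mm above the bench; it turns only with the lugs under the cover.
- plug_grip (a point): Point on the plug's axis 55 mm above its foot, in the red handle bar, which is 44 mm long (plug x, in line with the lugs), 20 mm thick (plug y, grip across this), from 33 to 66 mm above the foot; axes as the plug's.
- rotor (a joint): Angle of the spring-return rotor inside the port, rad, 0 at rest. The lugs push it when the pushed-in plug is turned clockwise (from above): it lags the plug's turn from the slots by about 0.2, so reads about 1.38 after an exact quarter turn; stop at 1.5. Return spring 0.03 N m at rest, 0.12 at the stop.
- rest: Grey rest ring fixed to the bench, outer radius 36 mm, hole radius 22.5, height 34 mm; the plug hangs upright in it by its flange at the start (foot 6 mm above the bench). Origin: on the bench under its centre. Fixed brackets 119 mm tall stand between it and the fixture: carry the plug's foot well above them.
- screw_cup: Bystander: cream plastic cup of screws, 72 mm across, 40 mm high; origin under its centre.
- bracket_a: Bystander: pale machined U-bracket, 52 x 84 x 119 mm high; origin under its centre.
- bracket_b: Bystander: second pale machined U-bracket like the first.
- glue: Bystander: upright red glue bottle with white nozzle, 31 mm across, 101 mm high; origin under its centre.

How it is judged:
By the outcome, as a careful person would: the job done as asked, in the order asked, and still so for the second after the job is handed in, while the arm keeps its last pose, push and grip.
It also fails if it takes over 64 s, if anything falls off the work surface, if the arm or the gripper's body presses on something with over 40 N, if the wrist force passes 120 N, or if a joint passes its speed limit or range.

## Working session

There is one attempt and no reset: what is moved stays moved. The work goes in short steps, Python scripts to look and compute and a shell command to move; the robot and the scene stay as the last step left them, time stands still between calls to the robot, and variables do not carry over. Pictures are saved under pics/ and viewed, at most 10 in all, crops included, and the job is handed in when it is done.

```bash
mkdir -p pics
python3 - <<'E'
from cell import manip
import cv2
for n in("top","side"):
    im=manip.camera(n); cv2.imwrite(f"pics/{n}0.png",im[:,:,::-1]); print(n,manip.camera_params(n))
print(manip.read_state(), manip.tip_reach)
E
```

```text
top {'fovy': 54.80537386209321, 'cx': 281.53644937335815, 'cy': 212.65742966071406, 'origin': array([4.16333492e+02, 5.34692092e-01, 1.24061779e+03]), 'attitude': array([-3.03995983, -0.00345203, -1.56113976])}
side {'fovy': 53.522417835790584, 'cx': 286.03581885101676, 'cy': 217.56394317576203, 'origin': array([  231.72979418, -1035.38831629,   499.65213199]), 'attitude': array([-1.94815754, -0.01695764, -0.25113004])}
{'clock': 0.1, 'joints': array([ 1.25943261e+00,  3.00399870e-01,  1.52149067e+00, -3.76870600e-05,
        1.32069044e+00, -6.66263612e-02]), 'qd': array([ 3.91874802e-04, -1.98608656e-03, -1.44460900e-03, -5.69231883e-05,
        6.62249848e-04, -9.07404358e-04]), 'effort': array([ 2.34990846e-03, -5.32638574e+01, -3.53289521e+01,  7.10352184e-02,
        2.34638614e-02, -8.40316216e-05]), 'eef_pos': array([133.2211429 , 533.38130302, 193.66365056]), 'eef_rot': array([-3.14060408e+00, -2.93759975e-05,  2.89686463e+00]), 'wrist_force': array([-0.28746734, -0.27990857,  0.35730899]), 'moment': array([ 0.08561263, -0.04117332, -0.03924646]), 'finger_force': 0.0, 'finger_gap': 94.12582432985047} 14.0
```

View pics/top0.png

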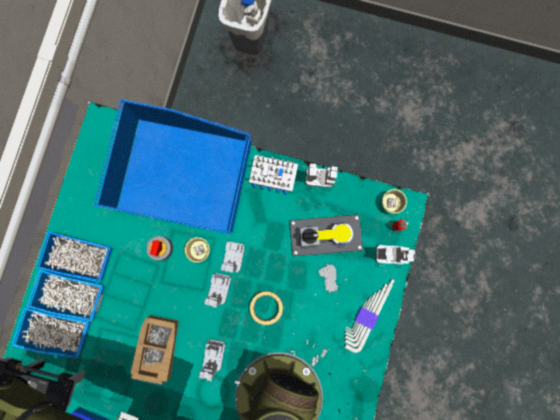

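View pics/side0.png

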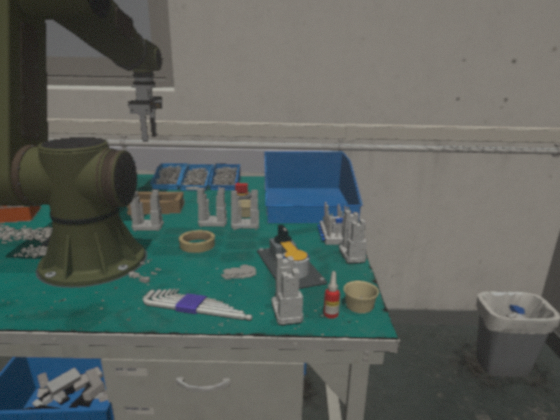

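The top view shows the fixture plate around (325,235), with the yellow shutter head at (343,232) and the knob at (309,237). The plug in its ring is at (158,247). The side view shows the fixture at (290,262) and the plug's red handle at (241,187), behind a bracket. Next I'll enlarge both areas.

Run:
```python
import cv2,numpy as np
a=cv2.imread("pics/top0.png");b=cv2.imread("pics/side0.png")
def c(i,x,y,w,h,s): return cv2.resize(i[y:y+h,x:x+w],None,fx=s,fy=s,interpolation=cv2.INTER_NEAREST)
l=np.hstack([c(a,280,205,90,55,5),c(a,130,225,60,55,5)])
r=np.hstack([c(b,250,215,90,60,5),c(b,215,170,60,60,5)])
o=np.vstack([l,r]);print(o.shape);cv2.imwrite("pics/crop0.png",o)
```

```text
(575, 750, 3)
```

View pics/crop0.png

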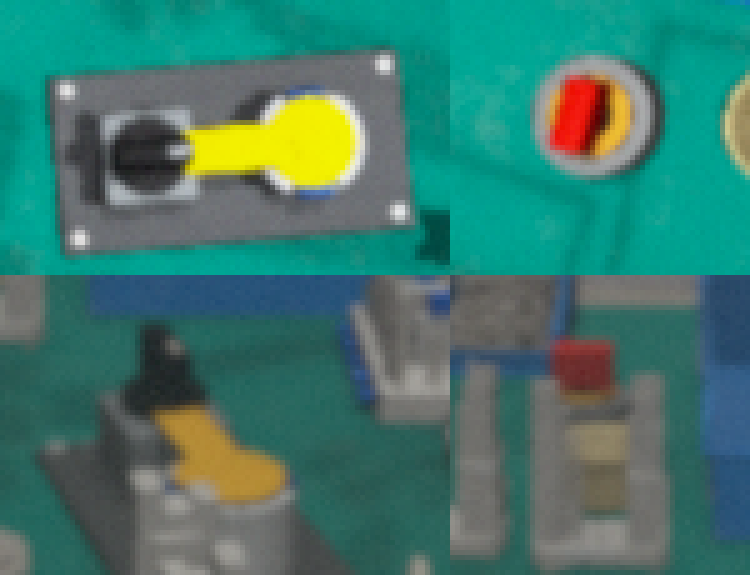

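The crop shows the four white plate screws, the yellow disc, the knob bar in line with the arm, and the grey ring with its orange flange and red handle. I'll measure each of these now.

```bash
cat > h.py <<'E'
import cv2,numpy as np
from cell import manip
from scipy.spatial.transform import Rotation as R
def cam(n):
    p=manip.camera_params(n); f=210/np.tan(np.radians(p["fovy"]/2))
    return p,f,R.from_euler("xyz",p["attitude"]).as_matrix()
def ray(n,u,v,z):
    p,f,A=cam(n); d=A@np.array([(u-p["cx"])/f,(v-p["cy"])/f,1]); o=p["origin"]
    return o+d*(z-o[2])/d[2]
def proj(n,P):
    p,f,A=cam(n); q=A.T@(np.asarray(P)-p["origin"]); return f*q[:2]/q[2]+[p["cx"],p["cy"]]
def blobs(im,cond,box,amin=3):
    x,y,w,h=box; m=np.zeros(im.shape[:2],np.uint8); m[y:y+h,x:x+w]=cond[y:y+h,x:x+w]
    n,l,s,c=cv2.connectedComponentsWithStats(m)
    return [(s[i,4],c[i],np.argwhere(l==i)[:,::-1].astype(np.float32)) for i in range(1,n) if s[i,4]>=amin]
E
python3 - <<'E'
from h import *
np.set_printoptions(precision=1,suppress=True)
for n in("top","side"):
    im=cv2.imread(f"pics/{n}0.png").astype(int);b,g,r=im[...,0],im[...,1],im[...,2]
    S=lambda *c:print(n,*c)
    if n=="top":
        for a,c,p in blobs(im,(im.min(2)>150),(285,208,85,50)): S("screw",a,c,ray(n,*c,8))
        for a,c,p in blobs(im,(r>170)&(g>170)&(b<110),(280,205,90,55)):
            S("yel",a,c,ray(n,*c,55)); w=np.array([ray(n,u,v,55)[:2] for u,v in p],np.float32)
            d=w[p[:,0]>337]; S("disc",cv2.minEnclosingCircle(d)); S("ext",w.min(0),w.max(0)); 
            arm=p[(p[:,0]>318)&(p[:,0]<330)]; wa=np.array([ray(n,u,v,55)[:2] for u,v in arm],np.float32); S("armline",cv2.fitLine(wa,2,0,.01,.01).ravel())
        for a,c,p in blobs(im,(im.max(2)<70),(299,225,20,22),20): S("black",a,c,ray(n,*c,57),ray(n,*c,87))
        for a,c,p in blobs(im,(r>150)&(g<80)&(b<80),(140,230,40,40)):
            for z in(39+33,): 
                w=np.array([ray(n,u,v,z)[:2] for u,v in p],np.float32); S("red",a,c,cv2.minAreaRect(w))
        hsv=cv2.cvtColor(im.astype(np.uint8),cv2.COLOR_BGR2HSV)
        for a,c,p in blobs(im,~((hsv[...,0]>65)&(hsv[...,0]<100)&(hsv[...,1]>120))&(im.max(2)>110),(140,230,40,40),50):
            w=np.array([ray(n,u,v,34)[:2] for u,v in p],np.float32); S("ring",a,c,cv2.minEnclosingCircle(w),ray(n,*c,34))
        for a,c,p in blobs(im,(r>180)&(b<120)&(r-b>90),(140,230,40,40),20):
            w=np.array([ray(n,u,v,39)[:2] for u,v in p],np.float32); S("flange+red",a,c,cv2.minEnclosingCircle(w))
    else:
        for a,c,p in blobs(im,(r>120)&(g<70)&(b<80),(215,170,60,60)): S("red",a,c,p.min(0),p.max(0))
        for a,c,p in blobs(im,(r>120)&(g>80)&(r-b>70),(250,215,90,60)): S("yel",a,c,p.min(0),p.max(0))
E
```

```text
top screw 12 [356.5 217.5] [ 529.5 -231.8    8. ]
top screw 10 [293.  222.8] [511.3 -37.8   8. ]
top screw 12 [334.  226.2] [ 502.  -162.9    8. ]
top screw 49 [350.  232.9] [ 482.3 -211.7    8. ]
top screw 15 [315.4 228.1] [ 495.7 -106.2    8. ]
top screw 9 [302.1 229.1] [492.3 -65.7   8. ]
top screw 6 [315.8 234.7] [ 475.8 -107.5    8. ]
top screw 12 [335.5 240.5] [ 458.7 -167.3    8. ]
top screw 13 [316.5 242. ] [ 453.6 -109.4    8. ]
top screw 14 [303.8 243.6] [448.4 -71.    8. ]
top screw 10 [359.2 247. ] [ 439.7 -239.2    8. ]
top screw 12 [295.5 252.5] [421.2 -46.    8. ]
top yel 388 [335.7 233.4] [ 477.9 -161.5   55. ]
top disc ((480.0843811035156, -181.1285400390625), 26.351667404174805)
top ext [ 455.7 -203.5] [ 505.7 -106.8]
top armline [   0.4   -0.9  474.7 -127.3]
top black 138 [308.4 235.8] [469.9 -81.5  57. ] [468.5 -79.5  87. ]
top black 21 [299.3 239.1] [460.1 -55.1  57. ] [458.9 -53.7  87. ]
top red 98 [154.5 247.6] ((431.45654296875, 361.6194152832031), (19.04024314880371, 42.043540954589844), 76.2215805053711)
top ring 455 [157.7 247.7] ((431.4433288574219, 361.98095703125), 36.85819625854492) [431.2 363.7  34. ]
top flange+red 109 [153.8 247.2] ((433.2766418457031, 370.207763671875), 24.962749481201172)
top flange+red 54 [162.6 248.8] ((430.4921875, 353.88458251953125), 20.939002990722656)
side red 24 [240.4 184.3] [236. 183.] [246. 185.]
side yel 247 [293.4 251.3] [282. 242.] [306. 259.]
```

```bash
cat >> h.py <<'E'
def go(x,y,z,yaw,roll_ok=True):
    s=manip.read_state(); M=R.from_euler("xyz",s["eef_rot"]).as_matrix(); d=M.T@(np.array([x,y,z])-s["eef_pos"])
    dy=(s["eef_rot"][2]-yaw+np.pi)%(2*np.pi)-np.pi
    print("pos",s["eef_pos"].round(1),"yaw",round(s["eef_rot"][2],3),"q6",s["joints"][5].round(3),"t",s["clock"],"-> shift cm",(d/10).round(3),"roll units",round(np.degrees(dy)/5,2))
E
python3 - <<'E'
from h import *
np.set_printoptions(precision=1,suppress=True)
im=cv2.imread("pics/top0.png").astype(int);b,g,r=im[...,0],im[...,1],im[...,2]
c=np.mean([[315.4,228.1],[302.1,229.1],[316.5,242],[303.8,243.6]],0);print("ped",ray("top",*c,50))
# turret: rim white + yellow pixels right part => circle fit
m=((im.min(2)>130)|((r>170)&(g>170)&(b<110)))
for bl in blobs(im,m,(330,215,28,36),50):
    p=bl[2]; hull=cv2.convexHull(p)[:,0]; w=np.array([ray("top",u,v,50)[:2] for u,v in hull]); w=w[w[:,1]<-170]
    A=np.c_[2*w,np.ones(len(w))]; s=np.linalg.lstsq(A,(w**2).sum(1),rcond=None)[0]; print("turret",s[:2],np.sqrt(s[2]+s[:2]@s[:2]),len(w))
# disc fit
y=((r>170)&(g>170)&(b<110))
for bl in blobs(im,y,(280,205,90,55),50):
    p=bl[2]; hull=cv2.convexHull(p)[:,0]; w=np.array([ray("top",u,v,55)[:2] for u,v in hull]); w=w[w[:,1]<-165]
    A=np.c_[2*w,np.ones(len(w))]; s=np.linalg.lstsq(A,(w**2).sum(1),rcond=None)[0]; print("disc",s[:2],np.sqrt(s[2]+s[:2]@s[:2]))
# blue marks
for bl in blobs(im,(b>110)&(r<90)&(g<120)&(b-g>30),(330,215,30,36),2): print("blue",bl[0],bl[1],ray("top",*bl[1],50))
# bar: dark pixels angle
print("side proj of disc ctr",proj("side",[480.3,-180,55]),"plug handle top",proj("side",[431.5,361.8,72]))
for a,cc,p in blobs(im,(r>150)&(g<80)&(b<80),(140,230,40,40)):
    w=np.array([ray("top",u,v,72)[:2] for u,v in p]); C=np.cov(w.T); ev,V=np.linalg.eigh(C); print(w.mean(0),np.degrees(np.arctan2(V[1,1],V[0,1])),np.sqrt(12*ev))
go(471,-86,150,1.665)
E
```

```text
ped [470.6 -85.1  50. ]
turret [ 479.6 -182.4] 31.799151063669512 10
disc [ 479.9 -178.1] 26.031818283564526
blue 2 [338.5 223. ] [ 508.8 -170.6   50. ]
blue 2 [342.5 222. ] [ 511.9 -182.4   50. ]
blue 10 [342.3 243.6] [ 448.4 -181.5   50. ]
side proj of disc ctr [294.7 253.5] plug handle top [240.2 182.8]
[431.  361.4] 165.05112156381045 [19.3 42.1]
pos [133.2 533.4 193.7] yaw 2.897 q6 -0.067 t 0.1 -> shift cm [-47.8 -51.9   4.4] roll units 14.12
```

```bash
python3 -m creep '[[1,[-47.8,-51.9,0],14.1],[1,[-47.8,-51.9,0],14.1],[1,[-47.8,-51.9,0],14.1],[1,[-47.8,-51.9,0],14.1],[1,[-47.8,-51.9,0],14.1],[1,[-47.8,-51.9,0],14.1],[1,[-47.8,-51.9,0],14.1],[1,[-47.8,-51.9,0],14.1],[1,[-47.8,-51.9,0],14.1],[1,[-47.8,-51.9,0],14.1],[1,[-47.8,-51.9,0],14.1],[1,[-47.8,-51.9,0],14.1]]' 20
python3 -c "
from h import *
go(470.8,-85.5,130,1.665)"
```

```text
clock: 1.3
eef_pos: [421.2, 4.7, 194.2]
eef_rot: [3.141, -0.0, 1.666]
wrist_force: [1.3, 1.5, 0.2]
finger_gap: 94.0
finger_force: 0.0
pos [421.2   4.7 194.2] yaw 1.666 q6 -0.171 t 1.3 -> shift cm [-9.456  4.082  6.419] roll units 0.01
```

```bash
python3 -m creep '[[1,[-9.4,4.1,3],0],[1,[-9.4,4.1,6.4],0],[1,[-9.4,4.1,6.4],0],[1,[-9.4,4.1,6.4],0],[1,[-9.4,4.1,6.4],0],[1,[-9.4,4.1,6.4],0]]'
python3 -c "
from h import *
go(470.8,-85.5,72.5,1.665)
cv2.imwrite('pics/a.png',cv2.resize(np.hstack([manip.camera('top')[200:270,270:370],manip.camera('side')[200:270,250:350]])[:,:,::-1],None,fx=4,fy=4))"
```

```text
clock: 1.9
eef_pos: [470.6, -82.0, 131.2]
eef_rot: [3.14, 0.0, 1.667]
wrist_force: [0.3, -0.6, -0.7]
finger_gap: 94.0
finger_force: 0.0
pos [470.6 -82.  131.2] yaw 1.667 q6 -0.346 t 1.9 -> shift cm [-0.351 -0.021  5.874] roll units 0.03
```

```bash
python3 -c "
from h import *
go(470.8,-85.5,72.5,1.665)"
```

```text
pos [470.7 -82.  131.3] yaw 1.668 q6 -0.346 t 2.0 -> shift cm [-0.349 -0.031  5.876] roll units 0.03
```

View pics/a.png

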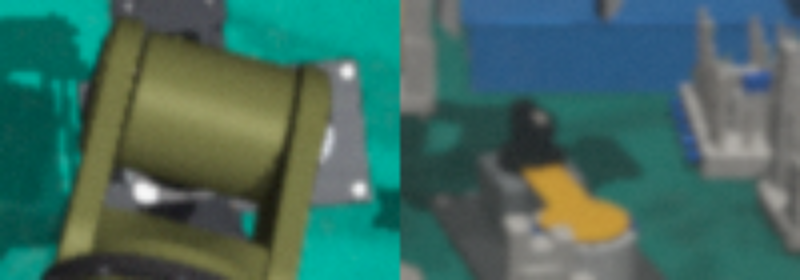

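The top crop shows the wrist hiding the knob, with the plate's right screws still visible. In the side crop the knob and shutter haven't moved and the gripper is above the frame. Next I'll descend and grip.

```bash
python3 -m creep '[[1,[-0.35,0,3],0],[1,[-0.35,0,5.5],0],[1,[-0.35,0,5.9],0],[1,[-0.35,0,5.9],0],[0,[-0.35,0,5.9],0],[-0.5,[-0.35,0,5.9],0],[-1,[-0.35,0,5.9],0],[-1,[-0.35,0,5.9],0],[-1,[-0.35,0,5.9],0],[-1,[-0.35,0,5.9],0],[-1,[-0.35,0,5.9],0],[-1,[-0.35,0,5.9],0]]' 15
```

```text
clock: 3.2
eef_pos: [470.8, -86.2, 71.1]
eef_rot: [-3.141, -0.0, 1.666]
wrist_force: [-0.0, -0.7, 0.1]
finger_gap: 33.0
finger_force: 0.0
```

```bash
python3 -m creep '[[-1,[0,0,-0.1],0],[-1,[0,0,-0.1],0],[-1,[0,0,-0.1],0],[-1,[0,0,-0.1],0],[-1,[0,0,-0.1],0]]' 15
```

```text
clock: 3.7
eef_pos: [472.6, -86.2, 72.5]
eef_rot: [3.137, 0.001, 1.666]
wrist_force: [13.0, 2.2, -8.3]
finger_gap: 15.4
finger_force: 15.0
```

```bash
python3 -m creep '[[-1,[0,0.2,0.1],0],[-1,[0,0.2,0.1],0],[-1,[0,0.2,0.1],0]]' 15
```

```text
clock: 4.0
eef_pos: [472.9, -86.1, 71.9]
eef_rot: [3.141, 0.0, 1.666]
wrist_force: [-4.7, 0.5, 10.4]
finger_gap: 16.0
finger_force: 15.0
```

```bash
python3 -m creep '[[-1,[0,0,-0.05],1.5],[-1,[0,0,-0.05],3],[-1,[0,0,-0.05],4.5],[-1,[0,0,-0.05],6],[-1,[0,0,-0.05],7.5],[-1,[0,0,-0.05],9],[-1,[0,0,-0.05],10.5],[-1,[0,0,-0.05],12],[-1,[0,0,-0.05],13.5],[-1,[0,0,-0.05],15],[-1,[0,0,-0.05],15.5],[-1,[0,0,-0.05],15.5]]' 20
python3 -c "
from h import *
print(manip.read_state()['moment'])"
```

```text
clock: 5.2
eef_pos: [472.7, -86.1, 72.0]
eef_rot: [-3.142, 0.0, 0.312]
wrist_force: [-2.8, 0.8, 6.0]
finger_gap: 15.3
finger_force: 20.0
[ 0.04508514  0.66444457 -0.08315749]
```

```bash
python3 -m creep '[[-0.2,[0,0,0],0],[0.2,[0,0,0],0],[0.2,[0,0,0],0],[0.2,[0,0,0],0],[0.2,[0,0,-3],0],[0.2,[0,0,-8],0],[1,[0,0,-12],0],[1,[0,0,-12],0],[1,[0,0,-12],0]]' 20
python3 -c "
from h import *
s=manip.camera('side');cv2.imwrite('pics/s1.png',s[:,:,::-1])
go(431.3,361.6,192,2.89)"
```

```text
clock: 6.1
eef_pos: [472.9, -86.1, 191.7]
eef_rot: [3.141, -0.001, 0.314]
wrist_force: [-0.8, 0.8, -0.7]
finger_gap: 77.3
finger_force: 0.0
pos [472.4 -85.9 190.7] yaw 0.314 q6 1.001 t 6.15 -> shift cm [  9.904 -43.838  -0.112] roll units -29.52
```

```bash
python3 -m creep '[[1,[9.9,-43.8,0],-29.5],[1,[9.9,-43.8,0],-29.5],[1,[9.9,-43.8,0],-29.5],[1,[9.9,-43.8,0],-29.5],[1,[9.9,-43.8,0],-29.5],[1,[9.9,-43.8,0],-29.5],[1,[9.9,-43.8,0],-29.5],[1,[9.9,-43.8,0],-29.5],[1,[9.9,-43.8,0],-29.5],[1,[9.9,-43.8,0],-29.5],[1,[9.9,-43.8,0],-29.5],[1,[9.9,-43.8,0],-29.5]]' 20
python3 -c "
from h import *
t=manip.camera('top');cv2.imwrite('pics/t1.png',t[:,:,::-1])
a=t[205:265,275:375];b=cv2.imread('pics/s1.png')[205:265,250:350,::-1]
cv2.imwrite('pics/b.png',cv2.resize(np.hstack([a,b])[:,:,::-1],None,fx=4,fy=4))
go(432.5,361.6,192,2.888)"
```

```text
clock: 7.35
eef_pos: [431.1, 361.1, 189.3]
eef_rot: [-3.138, 0.0, 2.121]
wrist_force: [-0.6, 0.6, 1.2]
finger_gap: 94.4
finger_force: 0.0
pos [431.2 360.9 189.5] yaw 2.13 q6 0.072 t 7.4 -> shift cm [-0.015  0.148 -0.253] roll units -8.68
```

View pics/b.png

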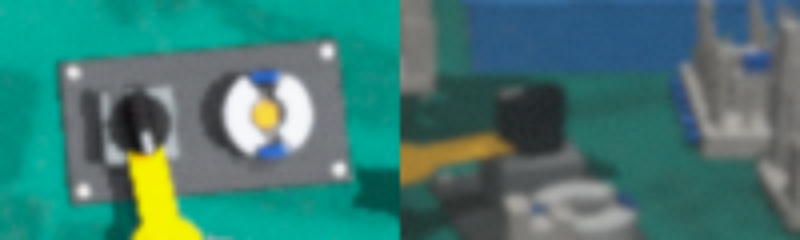

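The shutter has swung off the port: in the left panel the ring is clear at about (267,115), with blue marks above and below it. I'll refine the port position and finish lining up over the plug.

```bash
python3 -m creep '[[1,[0,0.15,-0.2],-8.7],[1,[0,0.15,-0.2],-8.7],[1,[0,0.15,-0.2],-8.7],[1,[0,0.15,-0.2],-8.7],[1,[0,0.15,-0.2],-8.7],[1,[0,0.15,-0.2],-8.7],[1,[0,0.15,-0.2],-8.7]]' 20
python3 - <<'E'
from h import *
im=cv2.imread("pics/t1.png").astype(int);b,g,r=im[...,0],im[...,1],im[...,2]
m=(im.min(2)>130)|((b>120)&(r<110)&(b-g>20))
for a,c,p in blobs(im,m,(328,218,27,30),2):
    if a>60:
        h=cv2.convexHull(p)[:,0]; w=np.array([ray("top",u,v,50)[:2] for u,v in h]); A=np.c_[2*w,np.ones(len(w))]; s=np.linalg.lstsq(A,(w**2).sum(1),rcond=None)[0]
        print("turret",a,s[:2],np.sqrt(s[2]+s[:2]@s[:2]),ray("top",*c,50))
for a,c,p in blobs(im,(b>110)&(r<100)&(b-g>30),(328,218,27,30),2): print("blue",a,c,ray("top",*c,50))
for a,c,p in blobs(im,(r>150)&(b<110),(335,225,14,16),2): print("plunger",a,c,ray("top",*c,36))
go(432.5,361.6,57,2.888)
E
```

```text
clock: 8.1
eef_pos: [432.9, 361.7, 192.7]
eef_rot: [-3.14, -0.001, 2.867]
wrist_force: [0.4, 0.1, -0.1]
finger_gap: 94.1
finger_force: 0.0
turret 361 [ 479.56442697 -180.69496857] 33.81119640836655 [ 479.04057541 -180.87254353   50.        ]
blue 22 [340.54545455 223.68181818] [ 506.86913727 -176.65449546   50.        ]
blue 22 [342.40909091 242.72727273] [ 450.90849244 -181.83717007   50.        ]
plunger 33 [341.36363636 233.18181818] [ 479.62135054 -181.02813372   36.        ]
pos [432.9 361.7 192.7] yaw 2.867 q6 -0.665 t 8.1 -> shift cm [2.2000e-02 2.0000e-03 1.3568e+01] roll units -0.24
```

```bash
python3 -m creep '[[0.4,[0,0,4],-0.2],[0.2,[0,0,8],-0.2],[0.2,[0,0,11],-0.2],[0.2,[0,0,13],-0.2],[0.2,[0,0,13.5],-0.2],[0.2,[0,0,13.5],-0.2],[0.2,[0,0,13.5],-0.2],[-1,[0,0,13.5],-0.2],[-1,[0,0,13.5],-0.2],[-1,[0,0,13.5],-0.2],[-1,[0,0,13.5],-0.2],[-1,[0,0,13.5],-0.2]]' 12
```

```text
clock: 9.3
eef_pos: [433.1, 361.9, 58.8]
eef_rot: [3.141, 0.0, 2.89]
wrist_force: [-0.1, -0.1, -0.5]
finger_gap: 19.9
finger_force: 3.0
```

```bash
python3 -m creep '[[-1,[0,0,0],0],[-1,[0,0,0],0],[-1,[0,0,0],0],[-1,[0,0,0],0]]' 45
python3 -m creep '[[-1,[0,0,-2],0],[-1,[0,0,-5],0],[-1,[0,0,-9],0],[-1,[0,0,-13],0],[-1,[0,0,-15],0],[-1,[0,0,-15],0],[-1,[0,0,-15],0],[-1,[0,0,-15],0]]' 45
python3 -c "
from h import *
t=manip.camera('top');s=manip.camera('side');cv2.imwrite('pics/t2.png',t[:,:,::-1]);cv2.imwrite('pics/s2.png',s[:,:,::-1])
go(481.6,-180.7,205,-3.0475)
cv2.imwrite('pics/c.png',cv2.resize(s[80:240,180:300,::-1],None,fx=3.5,fy=3.5))"
```

```text
clock: 9.7
eef_pos: [433.1, 362.0, 58.7]
eef_rot: [3.141, 0.0, 2.89]
wrist_force: [-0.6, 0.8, 1.1]
finger_gap: 18.1
finger_force: 45.0
clock: 10.5
eef_pos: [432.6, 361.5, 206.8]
eef_rot: [-3.139, -0.002, 2.89]
wrist_force: [-0.2, -0.3, -1.7]
finger_gap: 18.0
finger_force: 45.0
pos [432.7 361.6 207.1] yaw 2.89 q6 -0.688 t 10.6 -> shift cm [-18.219 -51.314   0.281] roll units -3.96
```

View pics/c.png

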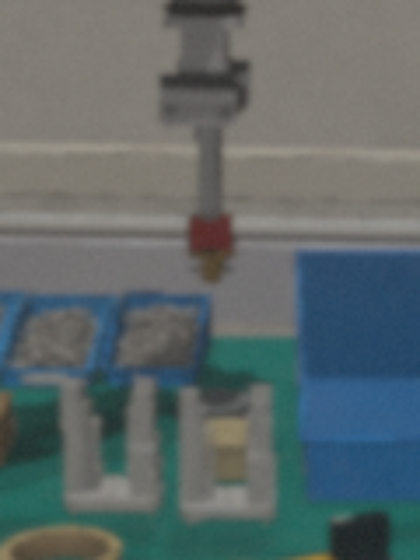

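The plug is clear of the ring and hanging upright in the grip at (210,235) in the crop. I'll carry it over to the port.

```bash
python3 -m creep '[[-1,[-18.2,-51.3,0],-1],[-1,[-18.2,-51.3,0],-2],[-1,[-18.2,-51.3,0],-3],[-1,[-18.2,-51.3,0],-4],[-1,[-18.2,-51.3,0],-4],[-1,[-18.2,-51.3,0],-4],[-1,[-18.2,-51.3,0],-4],[-1,[-18.2,-51.3,0],-4],[-1,[-18.2,-51.3,0],-4],[-1,[-18.2,-51.3,0],-4],[-1,[-18.2,-51.3,0],-4],[-1,[-18.2,-51.3,0],-4]]' 45
python3 -m creep '[[-1,[0,0,0],0],[-1,[0,0,0],0],[-1,[0,0,0],0]]' 45
python3 -c "
from h import *
go(481.6,-180.7,107,-3.0475)"
```

```text
clock: 11.8
eef_pos: [481.4, -184.4, 207.4]
eef_rot: [3.141, -0.002, -3.048]
wrist_force: [0.3, 0.5, -0.9]
finger_gap: 18.3
finger_force: 45.0
clock: 12.1
eef_pos: [481.9, -179.1, 208.6]
eef_rot: [3.141, -0.0, -3.042]
wrist_force: [0.3, 0.5, -1.0]
finger_gap: 18.5
finger_force: 45.0
pos [ 481.9 -179.1  208.6] yaw -3.042 q6 -2.097 t 12.1 -> shift cm [ 0.047 -0.154 10.159] roll units 0.06
```

```bash
python3 -m creep '[[-1,[0.05,-0.15,3],0],[-1,[0.05,-0.15,6],0],[-1,[0.05,-0.15,9],0],[-1,[0.05,-0.15,9.8],0],[-1,[0.05,-0.15,9.8],0],[-1,[0.05,-0.15,9.8],0],[-1,[0.05,-0.15,9.8],0]]' 45
python3 -c "
from h import *
go(481.6,-180.7,107,-3.0475)
s=manip.camera('side');cv2.imwrite('pics/s3.png',s[:,:,::-1])
P=[481.6,-180.7]
print('port in side',proj('side',P+[50]),proj('side',P+[57]),proj('side',P+[115]))
cv2.imwrite('pics/d.png',cv2.resize(s[200:290,240:340,::-1],None,fx=6,fy=6))"
```

```text
clock: 12.8
eef_pos: [482.2, -181.9, 112.2]
eef_rot: [-3.14, 0.002, -3.043]
wrist_force: [0.4, -0.4, -0.6]
finger_gap: 18.1
finger_force: 45.0
pos [ 482.2 -181.9  112.2] yaw -3.043 q6 -2.101 t 12.8 -> shift cm [0.053 0.131 0.518] roll units 0.05
port in side [295.26608404 255.50706201] [295.34001091 252.87066077] [295.96768158 230.48648748]
```

View pics/d.png

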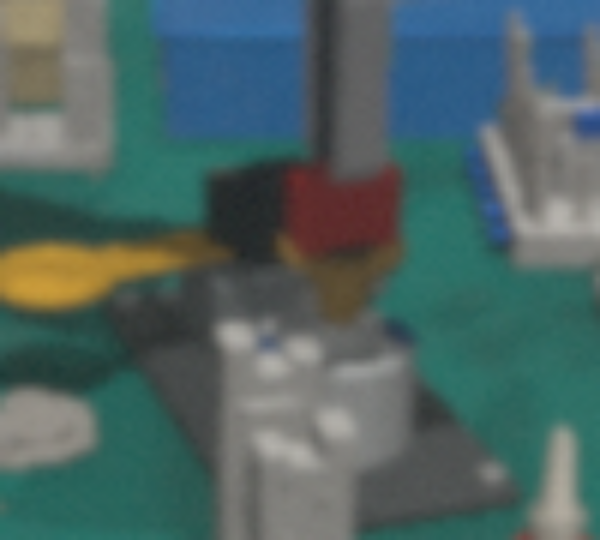

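The plug is over the port: foot at crop (343,315), blue marks at (268,342) and (400,330). It looks slightly off to +x, so I'll measure that.

Run:
```python
from h import *
im=cv2.imread("pics/s3.png").astype(int);b,g,r=im[...,0],im[...,1],im[...,2]
for nm,m in(("red",(r>90)&(g<70)&(b<75)),("brass",(r-b>35)&(g>60)&(r>90)),("blue",(b-r>25)&(b-g>20))):
    box=(285,222,25,34) if nm!="blue" else (278,250,35,12)
    for a,c,p in blobs(im,m,box,4):
        print(nm,a,c.round(1),[(int(v),int(p[p[:,1]==v,0].min()),int(p[p[:,1]==v,0].max())) for v in np.unique(p[:,1])])
for q in([482.2,-181.9,59.4],[482.2,-181.9,92],[482.2,-181.9,108.9],[481.6+28,-180.7+2.6,50],[481.6-28,-180.7-2.6,50]): print(q,proj("side",q).round(1))
```

```text
red 156 [296.2 234.6] [(228, 304, 305), (229, 289, 305), (230, 289, 305), (231, 289, 305), (232, 289, 304), (233, 289, 304), (234, 290, 304), (235, 290, 304), (236, 289, 304), (237, 289, 304), (238, 289, 304), (239, 289, 297), (240, 289, 294), (241, 289, 292), (242, 290, 290)]
brass 12 [288.3 241.7] [(240, 287, 288), (241, 287, 289), (242, 287, 290), (243, 288, 290)]
brass 6 [304.2 242. ] [(241, 304, 305), (242, 304, 305), (243, 303, 304)]
brass 13 [296.5 248.2] [(246, 296, 297), (247, 296, 298), (248, 296, 298), (249, 296, 296), (250, 295, 297), (251, 295, 295)]
[482.2, -181.9, 59.4] [295.7 252.2]
[482.2, -181.9, 92] [296.1 239.7]
[482.2, -181.9, 108.9] [296.3 233.1]
[509.6, -178.1, 50] [306.2 253.9]
[453.6, -183.29999999999998, 50] [284.1 257.2]
```

```bash
python3 -m creep '[[-1,[0.08,0.12,0.5],0],[-1,[0.08,0.12,1],0],[-1,[0.08,0.12,1.5],0],[-1,[0.08,0.12,2],0],[-1,[0.08,0.12,2],0],[-1,[0.08,0.12,2],0]]' 45
python3 -c "
from h import *
go(481.6,-180.7,74.8,-3.0475); print(manip.read_state()['moment'])"
```

```text
clock: 13.45
eef_pos: [480.6, -180.7, 90.5]
eef_rot: [3.141, -0.0, -3.044]
wrist_force: [-0.2, 0.3, -0.8]
finger_gap: 17.7
finger_force: 45.0
pos [ 480.6 -180.7   90.5] yaw -3.044 q6 -2.1 t 13.45 -> shift cm [-0.103 -0.014  1.574] roll units 0.04
[-0.00800567 -0.05884586  0.02607461]
```

```bash
python3 -m creep '[[-1,[-0.05,0,0.4],0],[-1,[-0.05,0,0.8],0],[-1,[-0.05,0,0.8],0],[-1,[-0.05,0,0.8],0]]' 45
python3 -c "
from h import *
go(481.6,-180.7,74.8,-3.0475); print(manip.read_state()['moment'])"
```

```text
clock: 13.85
eef_pos: [481.3, -180.7, 82.9]
eef_rot: [-3.141, 0.0, -3.044]
wrist_force: [0.2, 0.6, 2.3]
finger_gap: 18.1
finger_force: 45.0
pos [ 481.3 -180.7   82.9] yaw -3.044 q6 -2.099 t 13.85 -> shift cm [-0.03  -0.     0.809] roll units 0.04
[ 0.00996322  0.00472656 -0.04079569]
```

```bash
python3 -m creep '[[-1,[0,0,0.4],0],[-1,[0,0,0.7],0],[-1,[0,0,0.95],0],[-1,[0,0,0.95],0],[-1,[0,0,0.95],0]]' 45
python3 -c "
from h import *
go(481.6,-180.7,74.8,-3.0475); print(manip.read_state()['moment'])"
```

```text
clock: 14.35
eef_pos: [481.7, -180.9, 74.6]
eef_rot: [-3.141, 0.002, -3.044]
wrist_force: [-4.4, 1.2, 20.2]
finger_gap: 18.3
finger_force: 45.0
pos [ 481.7 -180.9   74.6] yaw -3.044 q6 -2.099 t 14.35 -> shift cm [ 0.006  0.019 -0.022] roll units 0.04
[0.38190272 0.9801404  0.02468422]
```

```bash
python3 -m creep '[[-1,[0,0,0],1],[-1,[0,0,0],2],[-1,[0,0,0],3],[-1,[0,0,0],4],[-1,[0,0,0],5],[-1,[0,0,0],6],[-1,[0,0,0],7],[-1,[0,0,0],8],[-1,[0,0,0],9]]' 45
python3 -c "
from h import *
go(481.6,-180.7,74.8,-3.0475-1.571); print(manip.read_state()['moment'])"
```

```text
clock: 15.25
eef_pos: [482.1, -181.0, 74.6]
eef_rot: [3.141, 0.003, 2.451]
wrist_force: [-1.1, 0.2, 17.2]
finger_gap: 18.1
finger_force: 45.2
pos [ 482.1 -181.    74.6] yaw 2.451 q6 -1.31 t 15.25 -> shift cm [ 0.062 -0.011 -0.023] roll units 9.01
[0.07433696 0.27311323 0.14769423]
```

```bash
python3 -m creep '[[-1,[0,0,0],1],[-1,[0,0,0],2],[-1,[0,0,0],3],[-1,[0,0,0],4],[-1,[0,0,0],5],[-1,[0,0,0],6],[-1,[0,0,0],7],[-1,[0,0,0],8],[-1,[0,0,0],9],[-1,[0,0,0],9.2],[-1,[0,0,0],9.2],[-1,[0,0,0],9.2]]' 45
python3 -c "
from h import *
go(481.6,-180.7,74.8,-3.0475-1.571); print(manip.read_state()['moment'])
t=manip.camera('top');s=manip.camera('side')
cv2.imwrite('pics/e.png',cv2.resize(np.hstack([t[195:285,280:380],s[200:290,240:340]])[:,:,::-1],None,fx=4,fy=4))"
```

```text
clock: 16.45
eef_pos: [482.0, -181.2, 74.6]
eef_rot: [3.139, 0.002, 1.651]
wrist_force: [-1.5, -0.4, 17.9]
finger_gap: 18.1
finger_force: 45.2
pos [ 482.  -181.2   74.6] yaw 1.651 q6 -0.511 t 16.45 -> shift cm [ 0.05  -0.038 -0.021] roll units -0.15
[-0.07334971  0.4773411   0.14792176]
```

View pics/e.png

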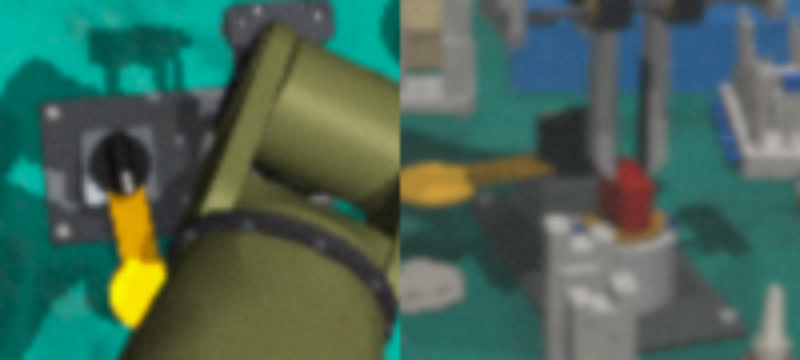

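The flange sits on the cover, the handle is turned a quarter at (627,200), and the shutter is still open at (135,290). The grip is firm at 45 N, so I'm handing in.

```bash
python3 -c "
from cell import manip
print(manip.sign_off())"
```

```text
the job is handed in; nothing more can be done
None
```

The job is handed in at about 16.5 s: the shutter is open and the plug is pressed home, turned about 90° clockwise and still held at 45 N; sign-off gave no verdict.

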